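# Pin the press arm with the ball-lock pin

## Robot

A 6-joint arm with a two-finger parallel gripper is mounted at the origin on a cart in front of the work surface, level with it; the furniture and walls round the work are solid. World frame = base frame: x ahead of the robot, y to its left, z up, the work surface at z = 0. Lengths are in m, angles in rad, forces in N, time in s.
With the tool pointing down it reaches from about 0.3 to 0.95 m from the base axis. Payload 3.1 kg.
Tool frame: the origin (TCP) lies midway between the tips of the shut fingers; the grasp point (between the pads) lies 19 mm behind it (grasp_offset is the distance from the TCP to the grasp point, in m); y points along the fingers, z is the direction in which the jaws open and shut, and the axes are right-handed (so a half turn about y gives the same grasp; the last joint's range is limited). The gripper opens to 85 mm and grips with 20 to 120 N. Pads are 22 mm wide; open, the fingers measure 114 mm over their backs; the gripper's body (76 mm by 85 mm) begins 54 mm behind the grasp point. The pads swing forward as they close: fully open they stand 13 mm farther back than shut.
Start: joints at [1.195, 0.308, 1.634, -0, 1.2, -0.07], TCP at [0.188, 0.596, 0.231] pointing down, gripper open.
Joint ranges: [-3.06, 3.06], [-0.79, 1.96], [0.05, 2.63], [-1.19, 4.34], [0.05, 2.64], [-2.94, 2.94]. Speed limits (rad/s): [2.79, 2.79, 3.14, 3.14, 3.14, 3.14].

## Interface

Orientations are given as a 3x3 rotation matrix whose columns are the frame's x, y, z axes.
In Python, from workcell import * gives the robot as it stands. Calls block until the motion is done:
- move_ptp(position, orientation): joint-space move of the TCP to a pose.
- move_l(position, v=0.15, rot=None): straight line of the TCP; rot=None keeps the orientation; v is the mean speed in m/s.
- move_j(angles): joint-space move.
- gripper_open() and close(newtons=None): open the fingers fully, or close them until they stop; newtons is the grip in N (None keeps the last).
- dwell(seconds).
- ik(position, orientation): joint angles nearest the present ones, or None.
- grab_frame(name): name is "scene" or "side" or "wrist"; returns (picture, depth): 400x640x3 uint8, blue, green, red; 400x640 float32, m along the optical axis (not along the pixel's ray), 0 where there is no reading.
- camera_params(name): a dict with "mtx" (3x3 intrinsics, pixels), "camera_from_world" (4x4, takes a point from world to camera coordinates); the wrist camera has in their place "mount" (4x4, takes a point from camera to tool coordinates, whose origin is the TCP and whose axes are the tool frame's). Camera axes: x right, y up, looking along -z (the intrinsics and any distortion apply to the point x, -y, -z); pixel columns grow to the right and rows downward; lengths in m; the calibration is good to about 2 mm. A picture is of the moment at which its call begins: read the wrist's pose just before it. camera_params takes no time and is no camera call.
A pose or a line that the arm cannot do raises IKError and nothing moves.
- job_done(): hands the job in, once; it reports no verdict.
Readings, each from a call of its own:
- read_time_s(): time.
- read_q(): joint angles.
- read_qvel(): joint speeds.
- read_joint_efforts(): joint torques, N m.
- read_position(): TCP position.
- read_ee_rot(): TCP orientation.
- read_contact_force(): force on the tool from outside, world axes, zero at the start.
- read_torque(): the same for the moment, N m.
- read_opening(): opening from 0.0 (shut) to 1.0 (fully open).
Only numpy, scipy, OpenCV 4.12 (cv2) and the standard library are available. Lean on these libraries where they do the work, as an engineer would, in place of code of your own. Each camera call takes 0.05 s, during which the arm holds its last target. There are 200 camera calls.

## Task

Lock the arm of the small bench press: squeeze the two orange buttons of the slimmer ball-lock pin so that its balls draw in, lift it out of the stand, slide it from above through the aligned holes of the press's clevis until its flange sits on the top lug, and let go so that the balls spring out and lock it. Leave the thick pin with the blue buttons in the stand; it does not fit.

Things in the scene. Friction and masses are not known exactly. Their poses are not given: they have to be found in the camera images.
- lock_pin: Slim pin in a stand. Origin on its axis at the underside of its flange (48 dia, 5 thick); z up, x through its two orange buttons. Above: black handle 34 along x, 24 along y, top 39 above origin. Below: shank 18 dia, two brass balls 45 under origin, cone to 6 dia at the tip 61 under origin. Unpressed, balls span 28 along x, too wide for the hole: grip across x and hold squeezed. About 0.15 kg; mm
- pin_button (a joint): How far the orange buttons are pressed, m: 0 = out, balls out; 0.005 = flush with the handle, balls inside the shank. On the handle's +x and -x faces, 14 mm wide, 22 tall, centred 21 mm above the pin's origin, each 5 mm proud (44 mm over both). They move together on springs; about 7 N on each presses them flush. Gripping the plain y faces leaves the balls out.
- clevis_hole (a point): Centre of the hole's mouth on the steel top lug (56 mm square), 74 mm above the table. Upright hole, 22 mm diameter, 34 mm deep through lug, aluminium arm and lower lug, all fixed and in line; 32 mm free below it. x points along the arm: a screw (top 90 mm above the table) stands at 105 mm, a post (74 mm high) at 180 mm. The press has a green base, 250 x 76 mm.
- thick_pin: Similar pin to be left in place: blue buttons that do not move, 25 mm shank, too thick for the hole. Same flange, handle, length and origin as the slim pin. Both hang upright by their flanges in the two holes (31 mm diameter, 100 mm apart) of a fixed plywood stand, 70 x 180 mm, top 72 mm above the table; which pin is in which hole varies.
Mind the look-alikes: they are no part of the job. What is shaped like the lock_pin but turquoise is not meant.

How it is judged:
By the outcome, as a careful person would: the job done as asked, in the order asked, and still so for the second after the job is handed in, with the robot touching nothing.
It also fails if it takes over 40 s, if anything falls off the work surface, if the arm or the gripper's body presses on something with over 40 N, if the wrist force passes 120 N, or if a joint passes its speed limit or range.

## Working session

There is one attempt and no reset: what is moved stays moved. The work goes in short steps, each a Python script; the robot and the scene stay as the last script left them, time stands still between calls to the robot, and variables do not carry over. Pictures are saved under pics/ and viewed, about 8 in all and at most 12, crops included, and the job is handed in when it is done.

```bash
mkdir -p pics
cat > h.py <<'E'
from workcell import *
import numpy as np, cv2
def shot(name,tag):
    p,R=np.array(read_position()),np.array(read_ee_rot())
    im,d=grab_frame(name); c=camera_params(name)
    if name=="wrist":
        T=np.eye(4);T[:3,:3]=R;T[:3,3]=p; W=T@np.array(c["mount"])
    else: W=np.linalg.inv(np.array(c["camera_from_world"]))
    np.savez(f"pics/{tag}.npz",im=im,d=d,K=np.array(c["mtx"]) if "mtx" in c else 0,W=W,)
    cv2.imwrite(f"pics/{tag}.png",im); return im
def ray(tag,u,v):
    z=np.load(f"pics/{tag}.npz"); K=z["K"];W=z["W"]
    r=np.array([(u-K[0,2])/K[0,0],-(v-K[1,2])/K[1,1],-1.0])
    return W[:3,3],W[:3,:3]@r,z["d"]
def at_z(tag,u,v,h):
    o,r,_=ray(tag,u,v); return o+r*(h-o[2])/r[2]
def at_d(tag,u,v):
    o,r,d=ray(tag,u,v); return o+r*d[int(v),int(u)]
E
python3 - <<'E'
from h import *
a=shot("scene","s0");b=shot("side","d0");c=shot("wrist","w0")
print({k:np.array(v).round(3).tolist() if not isinstance(v,str) else v for k,v in camera_params("scene").items()}.items())
print(camera_params("wrist"), read_time_s())
E
```

```text
dict_items([('mtx', [[401.997, 0.0, 322.912], [0.0, 401.997, 203.497], [0.0, 0.0, 1.0]]), ('camera_from_world', [[0.434, -0.901, -0.011, -0.174], [0.632, 0.295, 0.717, -0.441], [-0.642, -0.318, 0.697, -0.571], [0.0, 0.0, 0.0, 1.0]])])
{'mtx': array([[355.96648473,   0.        , 316.38464233],
       [  0.        , 355.96648473, 197.87686929],
       [  0.        ,   0.        ,   1.        ]]), 'mount': array([[-3.97183778e-04, -9.65799540e-01, -2.59289588e-01,
        -6.43940625e-02],
       [ 6.00637280e-04,  2.59289332e-01, -9.65799504e-01,
        -1.42021015e-01],
       [ 9.99999741e-01, -5.39338888e-04,  4.77109692e-04,
        -7.65120115e-04],
       [ 0.00000000e+00,  0.00000000e+00,  0.00000000e+00,
         1.00000000e+00]])} 0.15
```

View pics/s0.png

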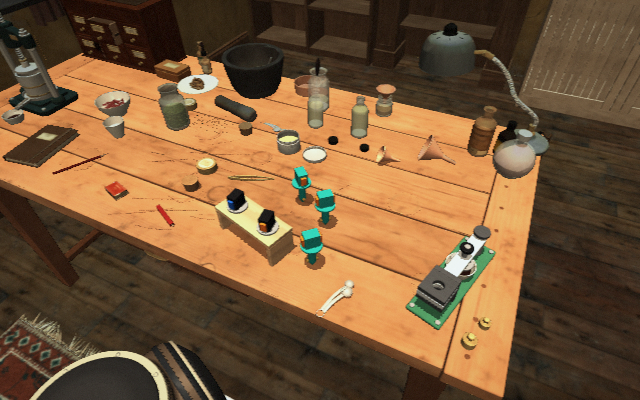

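View pics/d0.png

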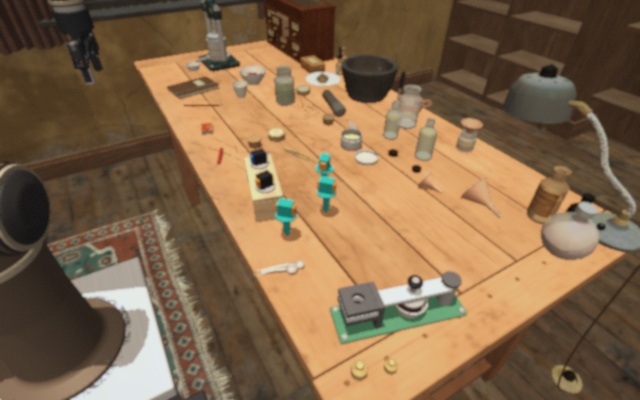

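The scene shows the blue pin at about (236,200) and the orange-button pin at (267,221), both in the stand. The turquoise look-alikes are at (302,182), (325,205) and (312,245). The press's clevis is at (440,287). I choose the one at (267,221) and will check it in a close crop.

Run:
```python
from h import *
for n,u,v,h in [("orange",267,212,.111),("blue",236,194,.111),("hole",440,285,.074),("post",480,233,.074)]:
    print(n,at_z("s0",u,v,h).round(3),at_d("s0",u,v).round(3))
s=cv2.imread("pics/s0.png");w=cv2.imread("pics/w0.png")
a=cv2.resize(s[180:270,205:345],(560,360),interpolation=cv2.INTER_CUBIC)
b=cv2.resize(s[225:330,400:505],(240,240),interpolation=cv2.INTER_CUBIC)
c=np.zeros((600,800,3),np.uint8);c[:360,:560]=a;c[:240,560:]=b;c[360:,:384]=cv2.resize(w,(384,240))
cv2.imwrite("pics/c1.png",c)
```

```text
orange [0.468 0.162 0.111] [0.467 0.161 0.112]
blue [0.487 0.253 0.111] [0.487 0.253 0.111]
hole [ 0.47  -0.211  0.074] [ 0.48  -0.211  0.061]
post [ 0.635 -0.255  0.074] [ 0.634 -0.255  0.074]
```

View pics/c1.png

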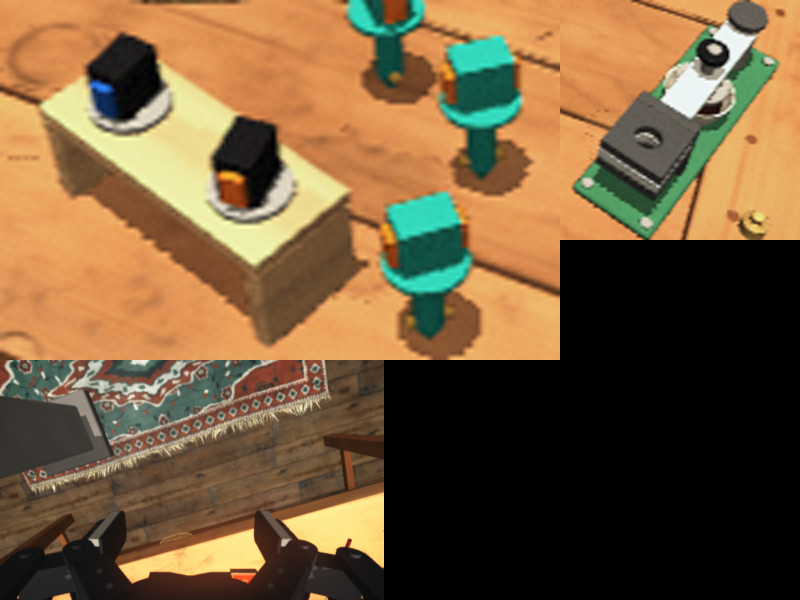

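Run:
```python
from h import *
f=lambda u,v,h=.111:at_z("s0",205+u/4,180+v/4,h)
P=[f(232,117),f(279,124),f(262,160),f(212,155)]
for p in P: print(p.round(3))
d=P[0]-P[3];print("axis a", np.degrees(np.arctan2(d[1],d[0])))
d=P[1]-P[0];print("axis b", np.degrees(np.arctan2(d[1],d[0])))
for u,v,h in [(478,60,.11),(424,215,.11),(430,335,.0),(482,185,0)]: print("turq",f(u,v,h).round(3))
c=np.mean(P,0);print(c)
for yaw in range(0,360,20):
    z=np.array([np.cos(np.radians(yaw)),np.sin(np.radians(yaw)),0]);y=np.array([0,0,-1.]);R=np.c_[np.cross(y,z),y,z]
    q=ik([c[0],c[1],.21],R);q2=ik([.47,-.211,.16],R)
    print(yaw,None if q is None else np.round(q,2).tolist(),None if q2 is None else np.round(q2,2).tolist())
```

```text
[0.471 0.174 0.111]
[0.477 0.149 0.111]
[0.451 0.143 0.111]
[0.443 0.168 0.111]
axis a 10.753023382003427
axis b -76.50780511305541
turq [0.567 0.075 0.11 ]
turq [0.454 0.051 0.11 ]
turq [0.462 0.055 0.   ]
turq [0.575 0.077 0.   ]
[0.46072404 0.15844635 0.111     ]
0 [0.24, 0.06, 1.97, -0.0, 1.11, 0.24] [-0.51, 0.18, 1.95, -0.0, 1.01, -0.51]
20 [0.24, 0.06, 1.97, -0.0, 1.11, -0.11] [-0.51, 0.18, 1.95, -0.0, 1.01, -0.86]
40 [0.24, 0.06, 1.97, -0.0, 1.11, -0.46] [-0.51, 0.18, 1.95, -0.0, 1.01, -1.2]
60 [0.24, 0.06, 1.97, -0.0, 1.11, -0.81] [-0.51, 0.18, 1.95, -0.0, 1.01, -1.55]
80 [0.24, 0.06, 1.97, -0.0, 1.11, -1.15] [-0.51, 0.18, 1.95, -0.0, 1.01, -1.9]
100 [0.24, 0.06, 1.97, -0.0, 1.11, -1.5] [-0.51, 0.18, 1.95, -0.0, 1.01, -2.25]
120 [0.24, 0.06, 1.97, -0.0, 1.11, -1.85] [-0.51, 0.18, 1.95, -0.0, 1.01, -2.6]
140 [0.24, 0.06, 1.97, -0.0, 1.11, -2.2] None
160 [0.24, 0.06, 1.97, -0.0, 1.11, -2.55] None
180 [0.24, 0.06, 1.97, -0.0, 1.11, -2.9] [-0.51, 0.18, 1.95, -0.0, 1.01, 2.64]
200 None [-0.51, 0.18, 1.95, -0.0, 1.01, 2.29]
220 [0.24, 0.06, 1.97, -0.0, 1.11, 2.69] [-0.51, 0.18, 1.95, -0.0, 1.01, 1.94]
240 [0.24, 0.06, 1.97, -0.0, 1.11, 2.34] [-0.51, 0.18, 1.95, -0.0, 1.01, 1.59]
260 [0.24, 0.06, 1.97, -0.0, 1.11, 1.99] [-0.51, 0.18, 1.95, -0.0, 1.01, 1.24]
280 [0.24, 0.06, 1.97, -0.0, 1.11, 1.64] [-0.51, 0.18, 1.95, -0.0, 1.01, 0.89]
300 [0.24, 0.06, 1.97, -0.0, 1.11, 1.29] [-0.51, 0.18, 1.95, -0.0, 1.01, 0.54]
320 [0.24, 0.06, 1.97, -0.0, 1.11, 0.94] [-0.51, 0.18, 1.95, -0.0, 1.01, 0.19]
340 [0.24, 0.06, 1.97, -0.0, 1.11, 0.59] [-0.51, 0.18, 1.95, -0.0, 1.01, -0.16]
```

```bash
cat >> h.py <<'E'
def Rz(deg):
    a=np.radians(deg);z=np.array([np.cos(a),np.sin(a),0]);y=np.array([0,0,-1.]);return np.c_[np.cross(y,z),y,z]
E
python3 - <<'E'
from h import *
move_ptp([.47,-.211,.18],Rz(10)); dwell(.15); shot("wrist","wc")
move_ptp([.462,.16,.22],Rz(10)); dwell(.15); shot("wrist","wp")
print(read_time_s(),read_position(),read_contact_force())
a=cv2.imread("pics/wc.png");b=cv2.imread("pics/wp.png")
cv2.imwrite("pics/c2.png",np.hstack([cv2.resize(x[:, 120:520],(400,400)) for x in (a,b)]))
E
```

```text
4.95 [0.46231689 0.15901676 0.21983608] [-0.77793744  0.17595276  0.97464008]
```

View pics/c2.png

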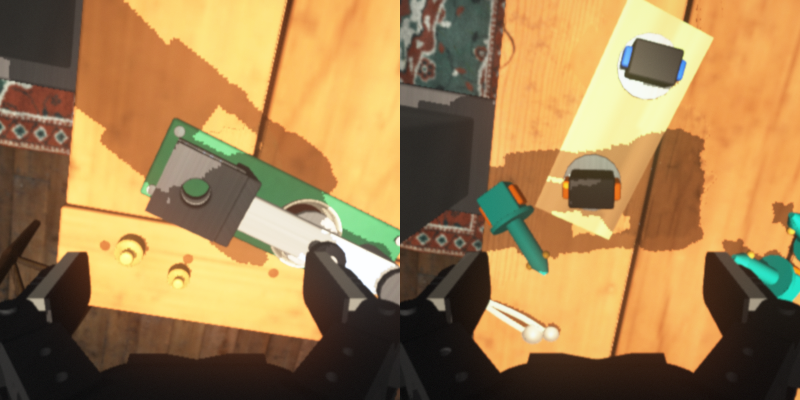

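The left view shows the clevis hole at about full-image (315,192). The right view shows the orange pin's handle at (311,190) and the blue pin behind it at (373,63). The jaws are close to the pin's x axis.

Run:
```python
from h import *
a=cv2.imread("pics/wc.png")[130:260,250:400];b=cv2.imread("pics/wp.png")[140:240,260:360]
c=np.zeros((480,800,3),np.uint8)
c[:347,:400]=cv2.resize(a,(400,347),interpolation=cv2.INTER_CUBIC);c[:400,400:]=cv2.resize(b,(400,400),interpolation=cv2.INTER_CUBIC)
cv2.imwrite("pics/c3.png",cv2.convertScaleAbs(c,alpha=1.5))
```

```text
(no output)
```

View pics/c3.png

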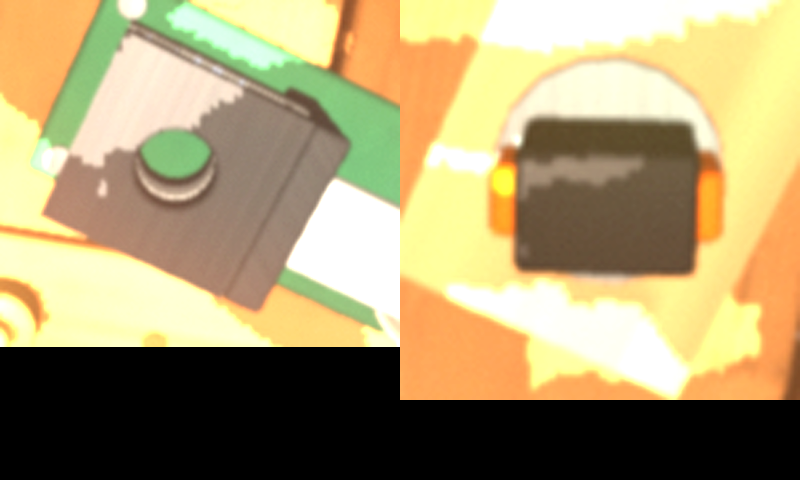

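Run:
```python
from h import *
print("hole",at_z("wc",315.6,191.9,.074), "depth lug", at_d("wc",292,200).round(4))
f=lambda u,v:(250+u/2.6667,130+v/2.6667)
print("hole dia",np.linalg.norm(at_z("wc",*f(134,165),.074)-at_z("wc",*f(216,165),.074)))
g=lambda u,v,h=.111:at_z("wp",260+(u-400)/4,140+v/4,h)
print("pin",g(605.5,213.5),at_d("wp",311,193))
print("corners",*[g(*p).round(4) for p in [(516,157),(695,155),(695,275),(516,272)]])
print("w",np.linalg.norm(g(516,272)-g(695,275)), np.linalg.norm(g(516,157)-g(516,272)))
d=g(695,275)-g(516,272);print("yaw",np.degrees(np.arctan2(d[1],d[0])))
print("flange",g(498,150,.077),g(722,150,.077),"top",g(610,57,.077))
```

```text
hole [ 0.4699655 -0.2085412  0.074    ] depth lug [ 0.4542 -0.2176  0.0737]
hole dia 0.022092463494384023
pin [0.45924204 0.15857247 0.111     ] [0.4589651  0.15843123 0.10954073]
corners [0.4416 0.1661 0.111 ] [0.4733 0.1721 0.111 ] [0.4774 0.1499 0.111 ] [0.4449 0.1448 0.111 ]
w 0.03292695557116565 0.021605509975801636
yaw 8.945595892899382
flange [0.43633185 0.15928048 0.077     ] [0.48135265 0.16716901 0.077     ] top [0.4556224  0.18197664 0.077     ]
```

Run:
```python
from h import *
R=Rz(9)
move_ptp([.4592,.1583,.15],R)
move_l([.4592,.1583,.079],v=.1)
print(read_contact_force()); close(60); dwell(.2)
print("open",read_opening(),read_contact_force(),read_position())
move_l([.4592,.1583,.20],v=.12)
print("open",read_opening(),read_contact_force(),read_time_s())
shot("scene","s1");shot("side","d1");shot("wrist","w1")
s=cv2.imread("pics/s1.png")[140:260,200:340];w=cv2.imread("pics/w1.png")[130:400,180:460]
d=cv2.imread("pics/d1.png")[110:230,200:320]
c=np.zeros((600,800,3),np.uint8);c[:360,:420]=cv2.resize(s,(420,360));c[:360,420:780]=cv2.resize(d,(360,360));c[360:,:249]=cv2.resize(w,(249,240))
cv2.imwrite("pics/c4.png",c)
```

```text
[0.17950708 0.65249385 0.03958639]
open 0.38864332934528717 [-1.51313277 -0.0830942   5.30526181] [0.45970321 0.15845283 0.07989324]
open 0.3939105370361268 [-0.08810079  0.10664854 -2.15054086] 8.075
```

View pics/c4.png

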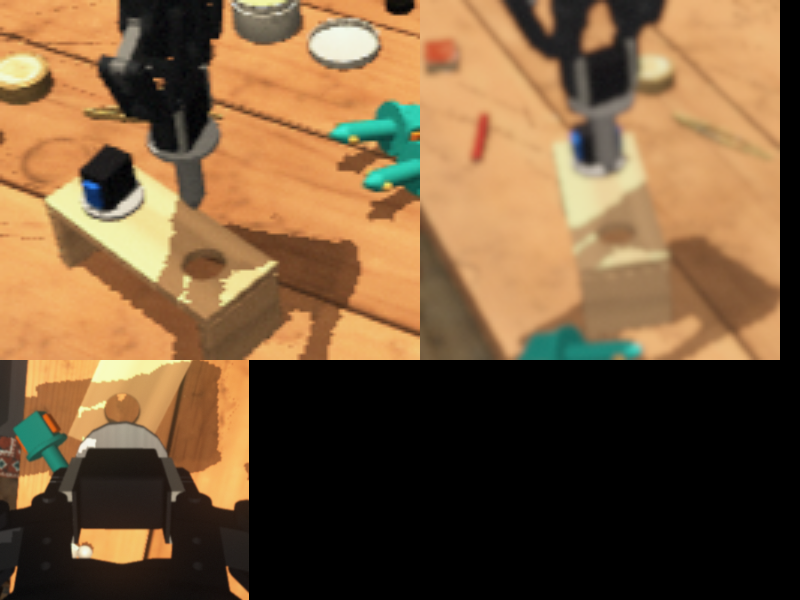

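Pin is out of the stand with its balls in (fingers at 33 mm, so the buttons are flush). The blue pin is still in place. Next is the carry and a force-watched insertion.

Run:
```python
from h import *
R=Rz(9);h=np.array([.470,-.2085])
move_ptp([.4592,.1583,.225],R)
move_ptp([*h,.225],R)
move_l([*h,.15],v=.12); dwell(.2)
f0=np.array(read_contact_force());print(f0,read_position(),read_opening())
for z in np.arange(.143,.0835,-.006):
    move_l([*h,z],v=.06); f=np.array(read_contact_force())-f0
    print(round(z,3),f.round(1),np.array(read_position()).round(4))
    if np.abs(f).max()>12: break
print(read_time_s(),read_opening())
shot("scene","s2");shot("side","d2")
s=cv2.imread("pics/s2.png")[200:330,380:520];d=cv2.imread("pics/d2.png")[220:350,320:480]
cv2.imwrite("pics/c5.png",np.hstack([cv2.resize(s,(420,390)),cv2.resize(d,(380,390))]))
```

```text
[-0.43495293  0.74806857 -1.85819277] [ 0.47082628 -0.20891068  0.15112372] 0.3915376804681144
0.143 [ 0.5 -1.  -0.1] [ 0.4695 -0.2083  0.1425]
0.137 [ 0.  -1.   0.1] [ 0.4695 -0.2082  0.1363]
0.131 [ 0.1 -1.  -0.8] [ 0.4695 -0.2082  0.1304]
0.125 [ 0.5 -1.   0.1] [ 0.4696 -0.2083  0.1245]
0.119 [ 0.6 -1.1 -0.9] [ 0.4696 -0.2083  0.1185]
0.113 [ 0.2 -0.7 -0.3] [ 0.4696 -0.2082  0.1125]
0.107 [ 0.3 -0.6 -0.3] [ 0.4696 -0.2083  0.1064]
0.101 [ 0.1 -0.5  0.3] [ 0.4696 -0.2083  0.1004]
0.095 [-0.4 -1.  -0.1] [ 0.4696 -0.2083  0.0945]
0.089 [-0.  -1.   0.1] [ 0.4696 -0.2082  0.0884]
13.3417 0.38911205154912004
```

View pics/c5.png

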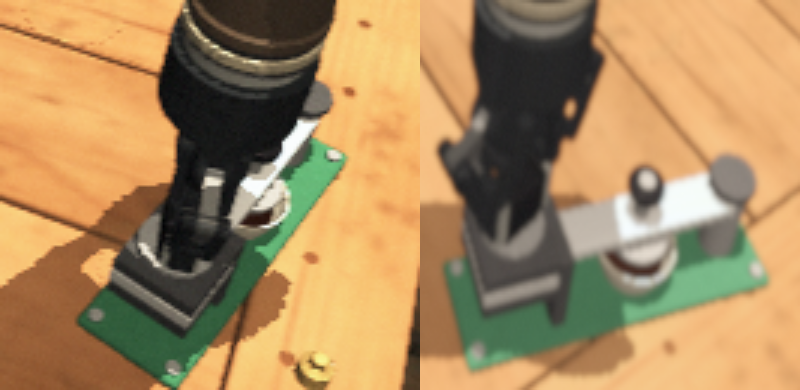

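The pin is in the hole with almost no force. I'll lower it in small steps until the flange touches, then release.

Run:
```python
from h import *
h=[.470,-.2085]; f0=read_contact_force()[2]
for z in np.arange(.087,.0765,-.001):
    move_l([*h,z],v=.03); f=read_contact_force()[2]-f0
    print(round(z,4),round(f,1),end="; ")
    if f>5: break
gripper_open(); dwell(.3); print(read_opening(),read_contact_force())
move_l([*h,.2],v=.15)
move_ptp([.43,-.16,.2],Rz(9)); dwell(.2)
shot("wrist","w3");shot("scene","s3");shot("side","d3");print(read_time_s())
s=cv2.imread("pics/s3.png")[210:330,390:510];w=cv2.imread("pics/w3.png")[100:400,220:520];d=cv2.imread("pics/d3.png")[240:340,320:480]
c=np.zeros((600,800,3),np.uint8);c[:400,:400]=cv2.resize(s,(400,400));c[:400,400:]=cv2.resize(w,(400,400));c[400:,:320]=cv2.resize(d,(320,200))
cv2.imwrite("pics/c6.png",c)
```

```text
0.087 -0.2; 0.086 -1.5; 0.085 0.1; 0.084 -1.4; 0.083 -1.0; 0.082 -0.5; 0.081 6.3; 0.9999710059981244 [ 0.62679929  0.26465901 -0.46579462]
17.7
```

View pics/c6.png

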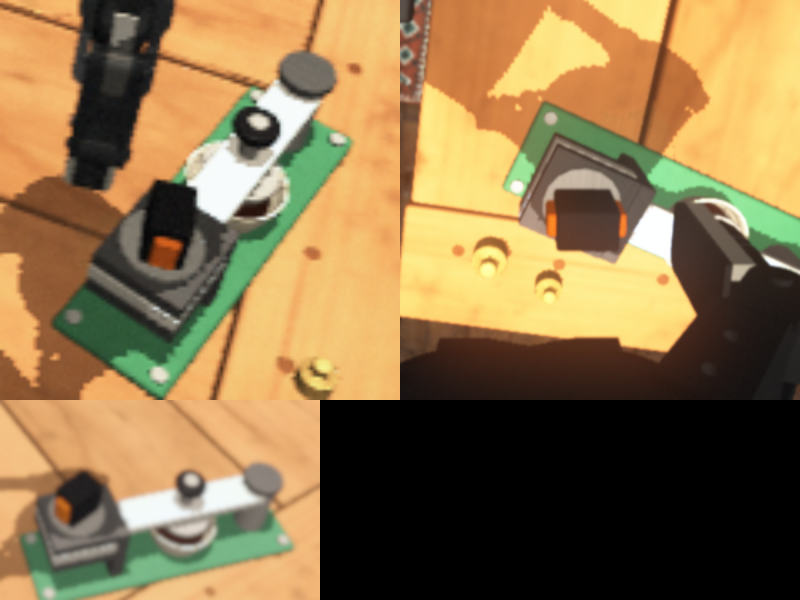

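The pin stands in the clevis with its flange on the lug, the orange buttons are proud again, and the gripper is clear. I'll check the seating height by depth, then hand in.

Run:
```python
from h import *
for u,v in [(345,260),(362,265),(378,260),(362,275)]: print(at_d("w3",u,v).round(4))
print("flange",at_d("w3",358,233).round(4),"lug",at_d("w3",393,240).round(4), "hole top corner lug",at_d("w3",336,215).round(4))
```

```text
[ 0.458  -0.2002  0.1106]
[ 0.4702 -0.2013  0.1125]
[ 0.4806 -0.1958  0.1125]
[ 0.4717 -0.2089  0.1125]
flange [ 0.4691 -0.1901  0.0789] lug [ 0.4991 -0.1936  0.0732] hole top corner lug [ 0.4501 -0.1799  0.0732]
```

Handle top measures 112.5 mm (113 expected) and the flange top 79 mm (79 expected), so the pin is seated and upright.

```bash
python3 -c "
from h import *
job_done(); print(read_time_s())"
```

```text
the job is handed in; nothing more can be done
the job is handed in; nothing more can be done
```

The slim pin is in the clevis, seated and released, and I handed the job in at about 17.7 s. I squeezed its orange buttons flush, lifted it out of the stand and lowered it through the hole. The insertion met almost no force until the flange touched the lug at about 6 N, and then I let go and backed away.

- **Seating:** the last depth check put the handle top at 112.5 mm (113 expected) and the flange top at 79 mm (79 expected), so the pin is fully down and upright.
- **Locking:** the buttons are proud again, so the balls should be out. I could not see the balls themselves under the lug.
- **Other items:** the thick blue pin was still in its stand hole after the lift, and I did not go near it afterwards. The turquoise look-alikes were not touched. No check failed or disagreed.

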